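Start the hot plate under the pot

TASK

Start the hot plate for serving: push down the raised end of the rocker switch so that it tips right over, then press the round key all the way in (it stays in), and last press the long bar-shaped key all the way down for a moment and let it spring back. Keep that order, leave the square key unpressed, and do not shift or lift the pot or the things standing beside the hot plate.

Things in the scene. Friction and masses are not known exactly. Their poses are not given: they have to be found in the camera images.
- hotplate: Fixed steel hot plate, 360 x 360 mm, 70 mm high; black glass panel on its far part. Origin: centre of its underside; x points away from its control strip, y left along the strip, z up. On the strip, at x -125 mm, four plain white controls, all pressed straight down, stand in a row at y +108, +36, -36, -108 mm in changing order, each on a black plate (top at z 74 mm).
- rocker_end (a point): Point to push on the mains rocker, a white paddle 60 mm long along the hot plate's x, 26 wide, 8 thick, tilting about a level cross axis in its middle, 82 mm above the table. The point is on the paddle's top, 22 mm from the axis towards the near (-x) end, and moves with it: about 90 mm above the table when off (near end raised), 82 mm when on (far end raised).
- rocker (a joint): Tilt of the rocker: 0 = off (near end up by 0.2 rad), 0.4 = on, fully over (near end down by 0.2 rad). It has friction only, about 0.035 N m (2 N at the point above, 3 to 4 N close to the axis), and stays where it is left.
- round_top (a point): Centre of the top of the round key, a white disc 40 mm in diameter, about 85 mm above the work surface when out and 78 mm when in; moves with the key.
- round_key (a joint): How far the round key is in: 0 = out, 0.007 m = fully in. It has friction only, about 3 N, no spring, and stays where it is left.
- bar_top (a point): Centre of the top of the bar key, a white bar 52 mm long along the hot plate's y and 20 mm wide, 85 mm above the work surface when up; moves with the key.
- bar_key (a joint): How far the bar key is down: 0 = up, 0.006 m = fully down. It has a spring (about 1.4 N at first, 4 N fully down) and comes back when let go.
- square_top (a point): Centre of the top of the square key, white, 26 x 26 mm, 85 mm above the work surface when up; not to be pressed.
- square_key (a joint): How far the square key is down: 0 = up, 0.006 m = fully down; it has a spring and must stay up.
- pot: Lidded steel pot standing loose on the glass panel, 176 mm in diameter, 216 mm over its two side handles, 102 mm high with its knob (top about 175 mm above the work surface), about 1.8 kg. Its front is at least 75 mm from the centre line of the controls. Origin: centre of its underside, z up.
- cups: Stack of paper cups standing upright on the left of the hot plate, 73 mm in diameter, 115 mm high, loose. Origin: centre of its underside.
- mealbox: Closed white meal box lying on the right of the hot plate, 164 x 154 mm, 61 mm high, loose. Origin: centre of its underside.

How it is judged:
On the way, in this order (a step that is already met when the one before it is completed fails the run):
1. the rocker is tipped over to on (value of joint rocker above 0.33 rad), for 0.2 s.
2. the round key is all the way in (value of joint round_key above 0.0055 m), for 0.2 s.
3. the bar key is pressed all the way down (value of joint bar_key above 0.0045 m), for 0.1 s.
At the end, for the whole second after the job is handed in: The rocker is over to on (joint above 0.33 of 0.4 rad), the round key is in (above 5.5 of 7 mm), the bar key has been pressed (above 4.5 of 6 mm) and is up again (below 1.5 mm), the square key is up (below 1.5 mm), and pot, cups and meal box stand at rest within 20 mm of where they were (value of joint rocker above 0.33 rad and value of joint round_key above 0.0055 m and value of joint each of bar_key, square_key below 0.0015 m and distance of each of pot, cups, mealbox from where it was at the start of the episode below 0.02 m and linear speed of each of pot, cups, mealbox below 0.02 m/s); the robot touches nothing.
It fails at once if the round key is pushed in before the rocker is on (value of joint round_key above 0.0035 m and value of joint rocker below 0.3 rad).
It fails at once if the bar key is pressed before the rocker is on and the round key is in (value of joint bar_key above 0.003 m and (value of joint rocker below 0.3 rad or value of joint round_key below 0.005 m)).
It fails at once if the square key is pressed (value of joint square_key above 0.003 m).
It fails at once if the pot is shifted or lifted by more than 20 mm, or tipped (distance of pot from where it was at the start of the episode above 0.02 m or angle between pot's own z axis and vertical above 0.2 rad).
It fails at once if the cups or the meal box are shifted or lifted by more than 20 mm, or tipped (distance of any of cups, mealbox from where it was at the start of the episode above 0.02 m or angle between any of cups, mealbox's own z axis and vertical above 0.2 rad).
It also fails if it takes over 38 s, if anything falls off the work surface, if the arm or the gripper's body presses on something with over 40 N, if the wrist force passes 120 N, or if a joint passes its speed limit or range.

ROBOT

A 6-joint arm with a two-finger parallel gripper is mounted at the origin on the work surface. World frame = base frame: x ahead of the robot, y to its left, z up, the work surface at z = 0. Lengths are in m, angles in rad, forces in N, time in s.
With the tool pointing down it reaches from about 0.425 to 0.95 m from the base axis. Payload 3.5 kg.
Tool frame: the origin (TCP) lies midway between the tips of the shut fingers; the grasp point (between the pads) lies ctrl.hold_point_z behind it (ctrl.hold_point_z is the distance from the TCP to the grasp point, in m); z points along the fingers, x is the direction in which the jaws open and shut, and the axes are right-handed (so a half turn about z gives the same grasp; the last joint's range is limited). The gripper opens to 85 mm and grips with 20 to 120 N. Pads are 22 mm wide; open, the fingers measure 114 mm over their backs; the gripper's body (76 mm by 85 mm) begins 54 mm behind the grasp point. The pads swing forward as they close: fully open they stand 13 mm farther back than shut.
Start: joints at [1.011, 0.286, 1.577, -0, 1.279, -0.15], TCP at [0.269, 0.619, 0.231] pointing down, gripper open.
Joint ranges: [-2.77, 2.77], [-0.9, 2.22], [0.21, 2.48], [-1.53, 4.67], [0.24, 2.81], [-2.84, 2.84]. Speed limits (rad/s): [2.79, 2.79, 3.14, 3.14, 3.14, 3.14].

INTERFACE

Orientations are given as a unit quaternion [x, y, z, w].
In Python, from plant import ctrl gives the robot as it stands.
- The arm moves only by the tool step_arm, never from a script. Its arguments are lists of equal length, an entry for each row: "gripper": the gripper's target within -1 to 1 (shut at 1, half-way at 0, fully open at -1); "linear": the shift along the tool's x, y, z in m, a list of three; "delta_rot": the turn, a rotation vector about the tool's x, y, z in degrees, a list of three. A call has 1 to 20 rows; each row is the pose to reach, as a shift and turn from the pose commanded when the call began, along the tool's axes at that moment; what a row does not reach only later rows make up. A row lasts 1/8 s, in which the tool goes at most 62.5 mm and 10.7 degrees, less where a joint would pass 70% of its speed; a pose out of reach is approached as far as the arm can. A call with a gripper value outside its range is refused whole. The fingers move at their own pace and stop on an object; "grip_force" is the grip in N (left out, the last holds). Time passes only in rows, so rows that repeat a pose let the fingers close. It gives the time, the measured TCP pose, the force and the opening at its end, in the units of the state.
- ctrl.get_state(): the state, without advancing time (a new reading comes with each control period).
- ctrl.read_camera(name): name is "scene" or "top" or "wrist"; returns a dict with "frame" (420x560x3 uint8, red, green, blue), "fx", "fy", "cx", "cy" (pixels), "k1" (the pictures are not rectified: a ray, as slopes to the right and down, at radius r is drawn at 1 + k1 r^2 times it, then the intrinsics apply), "view" (4x4, takes a point from world to camera coordinates). Camera axes: x right, y down, z forward; pixel columns grow to the right and rows downward; lengths in m; the calibration is good to about 2 mm. A picture is of the moment at which its call begins. There is no depth.
- ctrl.sign_off(): hands the job in, once; it reports no verdict.
The state is a dict: "time": time; "qpos": joint angles; "dq": joint speeds; "joint_efforts": joint torques, N m; "eef_pos": TCP position; "tcp_rot": TCP orientation; "contact_force": force on the tool from outside, world axes, zero at the start; "wrist_torque": the same for the moment, N m; "opening": opening from 0.0 (shut) to 1.0 (fully open).
Only numpy, scipy, OpenCV 4.12 (cv2) and the standard library are available. Lean on these libraries where they do the work, as an engineer would, in place of code of your own. Each camera call takes 0.05 s, during which the arm holds its last target. There are 200 camera calls.

## Working session

There is one attempt and no reset: what is moved stays moved. The work goes in short steps, Python scripts to look and compute and a tool call to move; the robot and the scene stay as the last step left them, time stands still between calls to the robot, and variables do not carry over. Pictures are saved under pics/ and viewed, on a budget of 10 in all, crops included, one or two more only if the job needs it, and the job is handed in when it is done.

Besides the shell and the picture viewer there is one more tool, called after "Request:" by a JSON object that holds its "name" and its "arguments". step_arm: Moves the arm, as the interface text tells. Its arguments: {"type":"object","properties":{"gripper":{"type":"array"},"linear":{"type":"array"},"delta_rot":{"type":"array"},"grip_force":{"type":"number"}},"required":["gripper","linear","delta_rot"]}

```bash
mkdir -p pics; cat > h.py <<'E'
import numpy as np, cv2
from plant import ctrl
def ray(c,u,v):
    K=np.array([[c["fx"],0,c["cx"]],[0,c["fy"],c["cy"]],[0,0,1.]])
    x,y=(u-c["cx"])/c["fx"],(v-c["cy"])/c["fy"]
    a,b=x,y
    for _ in range(20):
        s=1+c["k1"]*(a*a+b*b); a,b=x/s,y/s
    V=np.array(c["view"]); R,t=V[:3,:3],V[:3,3]
    return -R.T@t, R.T@np.array([a,b,1.])
def onz(c,u,v,z):
    o,d=ray(c,u,v); return o+d*(z-o[2])/d[2]
def save(n,f): cv2.imwrite(f"pics/{n}.png",f[:,:,::-1])
E
python3 - <<'E'
from h import *
print(ctrl.get_state(), ctrl.hold_point_z)
for n in("top","scene"):
    c=ctrl.read_camera(n); save(n+"0",c["frame"]); np.save(n+"0.npy",c,allow_pickle=True)
    print(n,{k:c[k] for k in c if k!="frame"})
E
```

```text
{'time': 0.0, 'qpos': array([ 1.01102575e+00,  2.87193920e-01,  1.57817488e+00,  1.60708167e-05,
        1.27857495e+00, -1.50003468e-01]), 'dq': array([-0.00165393,  0.00063634, -0.00058417,  0.00012377,  0.00015623,
        0.00051543]), 'joint_efforts': array([ 4.92517793e-04, -4.05975151e+01, -2.92631328e+01, -1.26004193e-04,
        5.79469561e-03, -1.78698400e-05]), 'eef_pos': array([0.26853974, 0.61857494, 0.22992948]), 'tcp_rot': array([ 8.36181218e-01,  5.48451994e-01, -1.07149177e-03,  4.83607302e-04]), 'contact_force': array([-0.70302036, -0.78895511,  0.21499499]), 'wrist_torque': array([ 0.04755467,  0.00103176, -0.0033476 ]), 'opening': 0.9976209635928077} 0.0187
top {'fx': 456.4108846397399, 'fy': 456.4108846397399, 'cx': 282.67257765004194, 'cy': 208.3535170821816, 'k1': -0.0026203747381512905, 'view': array([[-2.84485646e-02, -9.99594283e-01, -1.39621292e-03,
         2.73127956e-02],
       [-9.97909141e-01,  2.84816443e-02, -5.80184699e-02,
         6.32861849e-01],
       [ 5.80346973e-02, -2.57248555e-04, -9.98314533e-01,
         1.04997048e+00],
       [ 0.00000000e+00,  0.00000000e+00,  0.00000000e+00,
         1.00000000e+00]])}
scene {'fx': 398.9009676131739, 'fy': 398.9009676131739, 'cx': 269.77119239732076, 'cy': 204.0900586432432, 'k1': -0.010523161923967636, 'view': array([[ 0.2663974 ,  0.96382247,  0.00886926, -0.18428001],
       [ 0.66324521, -0.17662644, -0.72726123, -0.3575523 ],
       [-0.69938417,  0.19962299, -0.68630346,  1.4131512 ],
       [ 0.        ,  0.        ,  0.        ,  1.        ]])}
```

View pics/top0.png

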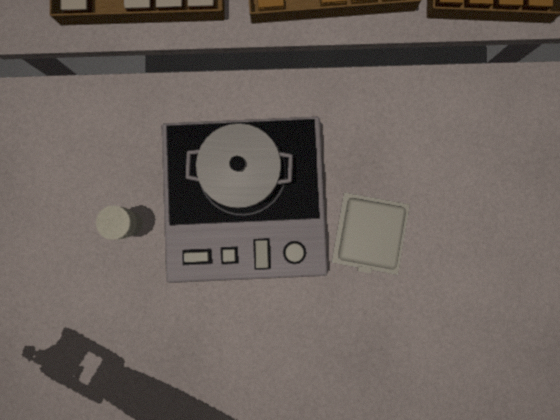

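View pics/scene0.png

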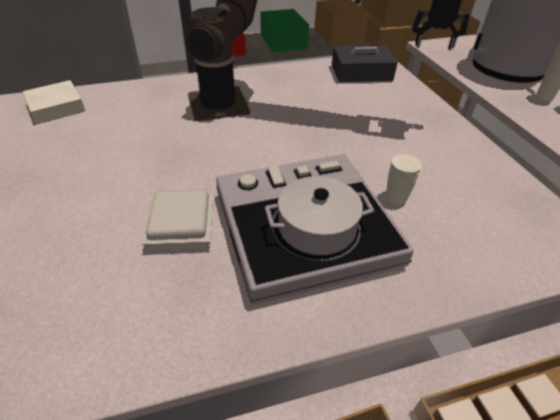

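The top view shows the bar at (197,257), the square at (229,255), the rocker at (262,254) and the round key at (294,252). The pot is at (238,165), the cups at (115,222) and the box at (372,233). The scene view shows the same order. Next I'll measure them.

```bash
python3 - <<'E'
from h import *
from scipy.spatial.transform import Rotation as R
c=np.load("top0.npy",allow_pickle=True).item()
g=cv2.cvtColor(c["frame"],cv2.COLOR_RGB2GRAY)
P={}
for n,(u,v),z in(("bar",(197,257),.085),("sq",(229,255),.085),("rock",(262,254),.086),("round",(294,252),.085)):
    w=cv2.resize(g[v-20:v+21,u-20:u+21],None,fx=4,fy=4,interpolation=cv2.INTER_CUBIC)
    _,m=cv2.threshold(w,135,255,cv2.THRESH_BINARY)
    k,l,st,ce=cv2.connectedComponentsWithStats(m)
    i=l[80,80]; q=(ce[i]+.5)/4-.5+[u-20,v-20]
    P[n]=onz(c,*q,z); print(n,i,st[i]/4.,q.round(1),P[n].round(4))
ns=["bar","sq","rock","round"]; A=np.array([P[n][:2] for n in ns]); s=np.array([.108,.036,-.036,-.108])
d=(s@(A-A.mean(0)))/(s@s); print("y axis",d,"centre",A.mean(0)); yaw=np.arctan2(-d[0],d[1]); print("yaw deg",np.degrees(yaw))
yh=np.array([-np.sin(yaw),np.cos(yaw)]);xh=np.array([np.cos(yaw),np.sin(yaw)])
for n,si in zip(ns,s): print(n,(A.mean(0)+si*yh).round(4))
print("rocker end",(A.mean(0)-.036*yh-.022*xh).round(4))
st=ctrl.get_state(); print(R.from_quat(st["tcp_rot"]).as_matrix().round(4))
E
```

```text
bar 0 [   0.      0.     41.     41.   6684.75] [197. 257.] [0.5286 0.1992 0.085 ]
sq 0 [   0.     0.    41.    41.  6657.5] [229. 255.] [0.5309 0.1293 0.085 ]
rock 0 [   0.    0.   41.   41. 6724.] [262. 254.] [0.5311 0.0572 0.086 ]
round 0 [   0.     0.    41.    41.  6688.5] [294. 252.] [ 0.5335 -0.0128  0.085 ]
y axis [-0.0206281   0.98349402] centre [0.53101215 0.09322818]
yaw deg 1.2015625147317757
bar [0.5287 0.2012]
sq [0.5303 0.1292]
rock [0.5318 0.0572]
round [ 0.5333 -0.0147]
rocker end [0.5098 0.0568]
[[ 3.984e-01  9.172e-01 -1.200e-03]
 [ 9.172e-01 -3.984e-01 -1.800e-03]
 [-2.100e-03 -3.000e-04 -1.000e+00]]
```

```bash
cat > m.py <<'E'
from h import *
def meas(c,th=None,hw=18):
    g=cv2.cvtColor(c["frame"],cv2.COLOR_RGB2GRAY); P={}
    for n,(u,v),z in(("bar",(197,257),.085),("sq",(229,255),.085),("rock",(262,254),.086),("round",(294,252),.085)):
        w=cv2.resize(g[v-hw:v+hw+1,u-hw:u+hw+1],None,fx=4,fy=4,interpolation=cv2.INTER_CUBIC)
        hi=float(g[v,u]); 
        _,m=cv2.threshold(w,th or hi-22,255,cv2.THRESH_BINARY)
        k,l,st,ce=cv2.connectedComponentsWithStats(m); i=l[4*hw,4*hw]
        q=(ce[i]+.5)/4-.5+[u-hw,v-hw]; P[n]=onz(c,*q,z)
        print(n,hi,w.min(),st[i]/4.,q.round(1),P[n].round(4))
    return P
E
python3 - <<'E'
from m import *
c=np.load("top0.npy",allow_pickle=True).item()
P=meas(c)
ns=["bar","sq","rock","round"]; A=np.array([P[n][:2] for n in ns]); s=np.array([.108,.036,-.036,-.108])
d=(s@(A-A.mean(0)))/(s@s); yaw=np.arctan2(-d[0],d[1]); print("scale",np.hypot(*d),"yaw deg",np.degrees(yaw))
yh=np.array([-np.sin(yaw),np.cos(yaw)]);xh=np.array([np.cos(yaw),np.sin(yaw)])
for n,si in zip(ns,s): print(n,(A.mean(0)+si*yh).round(4))
print("rocker end",(A.mean(0)-.036*yh-.022*xh).round(4))
E
```

```text
bar 134.0 9 [  5.5   13.75  22.75   8.75 707.5 ] [195.3 256.7] [0.5293 0.2029 0.085 ]
sq 136.0 12 [ 12.5   13.25  10.5   11.   435.25] [228.2 255.1] [0.5308 0.1309 0.085 ]
rock 123.0 17 [  12.      5.     11.5    26.75 1134.5 ] [261.2 253.9] [0.5314 0.0589 0.086 ]
round 132.0 21 [ 10.25  10.25  16.75  17.   893.25] [294.1 252.3] [ 0.5329 -0.0129  0.085 ]
scale 0.9993258241069062 yaw deg 0.9023964867900895
bar [0.5294 0.203 ]
sq [0.5305 0.131 ]
rock [0.5316 0.059 ]
round [ 0.5328 -0.013 ]
rocker end [0.5096 0.0586]
```

Request:
{"name": "step_arm", "arguments": {"gripper": [1, 1, 1, 1, 1, 1, 1, 1, 1, 1, 1, 1, 1, 1, 1, 1], "linear": [[-0.419, 0.441, 0.1], [-0.419, 0.441, 0.1], [-0.419, 0.441, 0.1], [-0.419, 0.441, 0.1], [-0.419, 0.441, 0.1], [-0.419, 0.441, 0.1], [-0.419, 0.441, 0.1], [-0.419, 0.441, 0.1], [-0.419, 0.441, 0.1], [-0.419, 0.441, 0.1], [-0.419, 0.441, 0.1], [-0.419, 0.441, 0.1], [-0.419, 0.441, 0.1], [-0.419, 0.441, 0.1], [-0.419, 0.441, 0.1], [-0.419, 0.441, 0.1]], "delta_rot": [[0, 0, -24.4], [0, 0, -24.4], [0, 0, -24.4], [0, 0, -24.4], [0, 0, -24.4], [0, 0, -24.4], [0, 0, -24.4], [0, 0, -24.4], [0, 0, -24.4], [0, 0, -24.4], [0, 0, -24.4], [0, 0, -24.4], [0, 0, -24.4], [0, 0, -24.4], [0, 0, -24.4], [0, 0, -24.4]]}}

```text
time: 2.1
eef_pos: [0.5064, 0.0595, 0.1314]
tcp_rot: [0.701, 0.713, 0.0, 0.0]
contact_force: [0.7, 0.0, 0.1]
opening: -0.0
```

```bash
python3 - <<'E'
from h import *
from scipy.spatial.transform import Rotation as R
s=ctrl.get_state(); print(s["time"],s["eef_pos"],s["opening"],s["contact_force"]); print(R.from_quat(s["tcp_rot"]).as_matrix().round(4))
c=ctrl.read_camera("wrist"); save("w1",c["frame"])
E
```

```text
2.1 [0.50637796 0.05949089 0.1314233 ] -0.0002453843945383396 [0.70183374 0.01782792 0.08966794]
[[-1.680e-02  9.999e-01  2.000e-04]
 [ 9.999e-01  1.680e-02 -0.000e+00]
 [-0.000e+00  2.000e-04 -1.000e+00]]
```

View pics/w1.png

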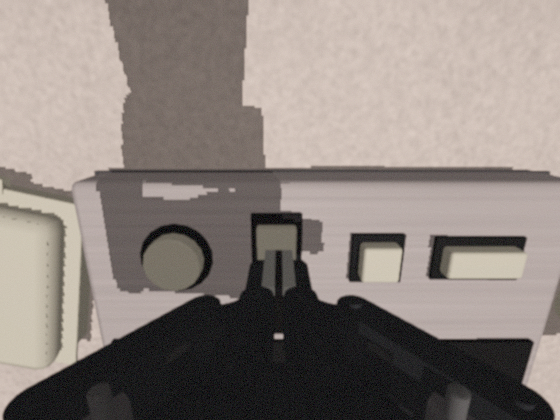

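The wrist view shows the shut fingertips over the near half of the rocker at (277,255). The round key is at (173,258), the square at (380,260) and the bar at (482,262). The fingertips are lined up, so I'll press the rocker.

Request:
{"name": "step_arm", "arguments": {"gripper": [1, 1, 1, 1, 1, 1], "linear": [[0, 0, 0.02], [0, 0, 0.035], [0, 0, 0.042], [0, 0, 0.046], [0, 0, 0.05], [0, 0, 0.05]], "delta_rot": [[0, 0, 0], [0, 0, 0], [0, 0, 0], [0, 0, 0], [0, 0, 0], [0, 0, 0]]}}

```text
time: 2.9
eef_pos: [0.5061, 0.0591, 0.0824]
tcp_rot: [0.701, 0.713, -0.001, -0.001]
contact_force: [-6.3, 0.1, 7.1]
opening: 0.001
```

Request:
{"name": "step_arm", "arguments": {"gripper": [1, 1, 1], "linear": [[0, 0, 0.001], [0, 0, 0.002], [0, 0, 0.002]], "delta_rot": [[0, 0, 0], [0, 0, 0], [0, 0, 0]]}}

```text
time: 3.28
eef_pos: [0.5062, 0.0591, 0.0821]
tcp_rot: [0.701, 0.713, -0.001, -0.001]
contact_force: [-10.9, 0.0, 17.2]
opening: -0.002
```

The force rose to 17 N for almost no travel, so the rocker is against its stop. I'll lift and move over the round key.

Request:
{"name": "step_arm", "arguments": {"gripper": [1, 1, 1, 1, 1, 1, 1], "linear": [[0, 0, -0.02], [0, 0, -0.045], [-0.036, 0.013, -0.045], [-0.072, 0.027, -0.045], [-0.072, 0.027, -0.045], [-0.072, 0.027, -0.045], [-0.072, 0.027, -0.045]], "delta_rot": [[0, 0, 0], [0, 0, 0], [0, 0, 0], [0, 0, 0], [0, 0, 0], [0, 0, 0], [0, 0, 0]]}}

```text
time: 4.15
eef_pos: [0.5342, -0.0116, 0.1241]
tcp_rot: [0.701, 0.713, 0.0, -0.0]
contact_force: [1.0, 0.4, 0.2]
opening: 0.003
```

```bash
python3 - <<'E'
from h import *
s=ctrl.get_state(); print(s["eef_pos"],s["contact_force"])
c=ctrl.read_camera("wrist"); t=ctrl.read_camera("scene")
f=cv2.resize(t["frame"][140:230,200:380],None,fx=3,fy=3,interpolation=cv2.INTER_CUBIC)
o=np.zeros((270+420,560,3),np.uint8); o[:420]=c["frame"]; o[420:,:540]=f
save("w2",cv2.resize(o,(480,591)))
E
```

```text
[ 0.53422251 -0.01161798  0.12409221] [1.01268916 0.44908792 0.15301103]
```

View pics/w2.png

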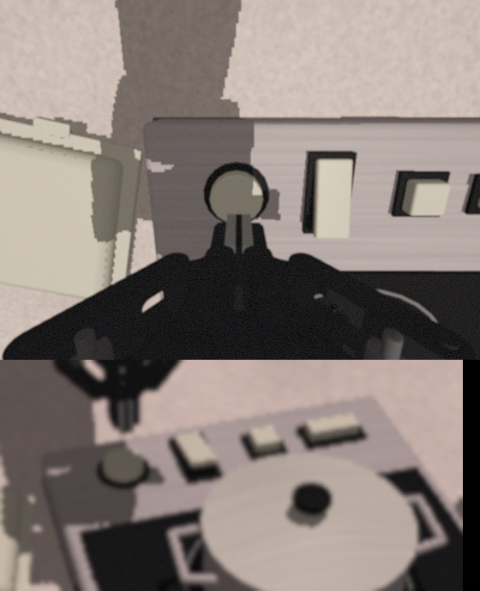

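The rocker now stands tipped: its near plate is exposed and its far end is raised. The fingertips hang over the round key, with the disc at (236,195) in the wrist view. Pressing the round key now.

Request:
{"name": "step_arm", "arguments": {"gripper": [1, 1, 1, 1, 1, 1, 1], "linear": [[0, -0.001, 0.02], [0, -0.001, 0.035], [0, -0.001, 0.041], [0, -0.001, 0.044], [0, -0.001, 0.046], [0, -0.001, 0.048], [0, -0.001, 0.048]], "delta_rot": [[0, 0, 0], [0, 0, 0], [0, 0, 0], [0, 0, 0], [0, 0, 0], [0, 0, 0], [0, 0, 0]]}}

```text
time: 5.12
eef_pos: [0.5339, -0.0124, 0.0779]
tcp_rot: [0.701, 0.713, -0.0, -0.0]
contact_force: [-4.7, 1.6, 7.8]
opening: 0.001
```

Request:
{"name": "step_arm", "arguments": {"gripper": [1, 1, 1], "linear": [[0, 0, 0.001], [0, 0, 0.002], [0, 0, 0.002]], "delta_rot": [[0, 0, 0], [0, 0, 0], [0, 0, 0]]}}

```text
time: 5.5
eef_pos: [0.534, -0.0124, 0.0777]
tcp_rot: [0.701, 0.713, -0.0, -0.0]
contact_force: [-9.1, 2.2, 18.3]
opening: 0.001
```

The round key is at its stop at z 77.7 mm with 18 N. Now the bar.

Request:
{"name": "step_arm", "arguments": {"gripper": [1, 1, 1, 1, 1, 1, 1, 1, 1, 1], "linear": [[0, 0, -0.02], [0, 0, -0.048], [0.05, 0, -0.048], [0.1, -0.002, -0.048], [0.15, -0.004, -0.048], [0.2, -0.004, -0.048], [0.215, -0.004, -0.048], [0.215, -0.004, -0.048], [0.215, -0.004, -0.048], [0.215, -0.004, -0.048]], "delta_rot": [[0, 0, 0], [0, 0, 0], [0, 0, 0], [0, 0, 0], [0, 0, 0], [0, 0, 0], [0, 0, 0], [0, 0, 0], [0, 0, 0], [0, 0, 0]]}}

```text
time: 6.75
eef_pos: [0.5265, 0.2011, 0.1223]
tcp_rot: [0.702, 0.712, -0.0, 0.0]
contact_force: [-0.1, -0.0, 0.1]
opening: 0.002
```

```bash
python3 - <<'E'
from h import *
s=ctrl.get_state(); print(s["eef_pos"],s["contact_force"])
c=ctrl.read_camera("wrist"); t=ctrl.read_camera("scene")
f=cv2.resize(t["frame"][140:230,200:380],None,fx=3,fy=3,interpolation=cv2.INTER_CUBIC)
o=np.zeros((270+420,560,3),np.uint8); o[:420]=c["frame"]; o[420:,:540]=f
save("w3",cv2.resize(o,(480,591)))
E
```

```text
[0.52646198 0.20111327 0.12230762] [-0.12999867 -0.00295542  0.13645864]
```

View pics/w3.png

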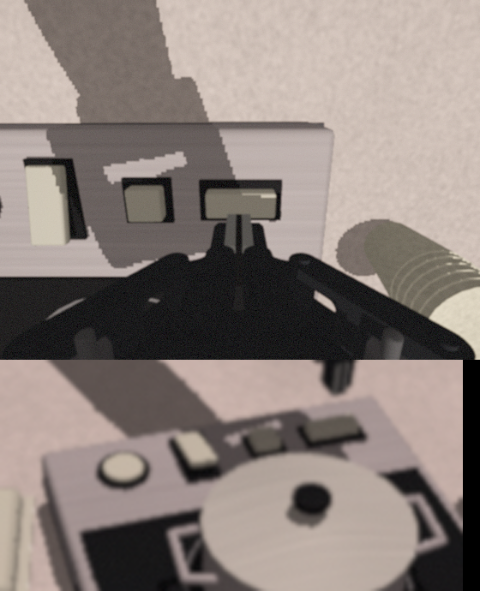

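The fingertips are over the bar, which is at (240,203) in the wrist view. The rocker is tipped and the round key is lower. Pressing the bar, holding it briefly, then letting go.

Request:
{"name": "step_arm", "arguments": {"gripper": [1, 1, 1, 1, 1, 1, 1, 1], "linear": [[0.002, 0.003, 0.015], [0.002, 0.003, 0.032], [0.002, 0.003, 0.037], [0.002, 0.003, 0.04], [0.002, 0.003, 0.043], [0.002, 0.003, 0.045], [0.002, 0.003, 0.046], [0.002, 0.003, 0.046]], "delta_rot": [[0, 0, 0], [0, 0, 0], [0, 0, 0], [0, 0, 0], [0, 0, 0], [0, 0, 0], [0, 0, 0], [0, 0, 0]]}}

```text
time: 7.85
eef_pos: [0.5291, 0.2046, 0.0789]
tcp_rot: [0.701, 0.713, -0.001, -0.0]
contact_force: [-8.8, -3.2, 13.5]
opening: 0.002
```

The bar is at its stop (z 78.9 mm, 13.5 N). Now I'll lift off.

Request:
{"name": "step_arm", "arguments": {"gripper": [1, 1, 1, 1, 1, 1, 1, 1], "linear": [[0, 0, 0], [0, 0, -0.02], [0, 0, -0.06], [0, 0, -0.12], [0, -0.05, -0.15], [0, -0.1, -0.15], [0, -0.1, -0.15], [0, -0.1, -0.15]], "delta_rot": [[0, 0, 0], [0, 0, 0], [0, 0, 0], [0, 0, 0], [0, 0, 0], [0, 0, 0], [0, 0, 0], [0, 0, 0]]}}

```text
time: 8.85
eef_pos: [0.4299, 0.203, 0.2272]
tcp_rot: [0.701, 0.713, 0.001, 0.001]
contact_force: [1.2, -0.5, 0.7]
opening: 0.001
```

```bash
python3 - <<'E'
from h import *
s=ctrl.get_state(); print(s["time"],s["eef_pos"],s["contact_force"])
c=ctrl.read_camera("wrist"); t=ctrl.read_camera("scene")
f=cv2.resize(t["frame"][140:230,200:380],None,fx=3,fy=3,interpolation=cv2.INTER_CUBIC)
o=np.zeros((270+420,560,3),np.uint8); o[:420]=c["frame"]; o[420:,:540]=f
save("w4",cv2.resize(o,(480,591)))
a=np.load("scene0.npy",allow_pickle=True).item()["frame"].astype(int)
d=np.abs(a-t["frame"]).max(2)
for n,(y0,y1,x0,x1) in dict(pot=(180,250,270,375),cups=(150,210,385,425),box=(190,250,145,215)).items(): print(n,(d[y0:y1,x0:x1]>40).mean())
E
```

```text
8.85 [0.42993014 0.20304911 0.22717157] [ 1.20344986 -0.52723167  0.66361495]
pot 0.007074829931972789
cups 0.0
box 0.0
```

View pics/w4.png

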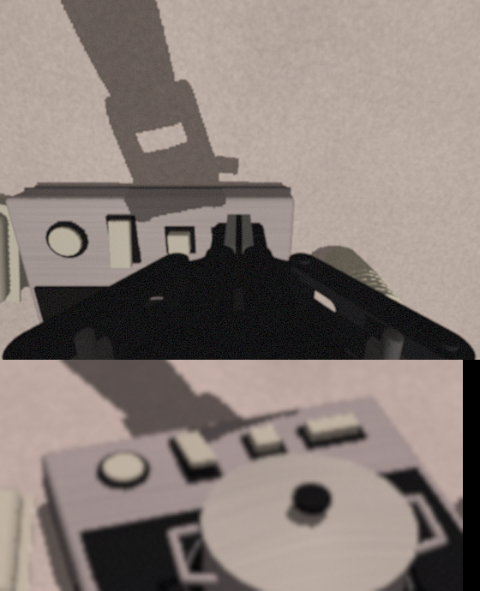

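The bar and the square key stand up, the round key is in and the rocker is tipped. The pot, cups and box haven't moved, and the arm is clear of everything. Handing in.

```bash
python3 -c "
from plant import ctrl
print(ctrl.sign_off())"
```

```text
the job is handed in; nothing more can be done
None
```

I pushed the rocker over to on, pressed the round key in, then pressed the bar key and let it spring back, in that order. I then pulled the arm clear and handed the job in at about 9 s.

- **End stops:** Each press ended against a hard stop. The rocker took 17 N at z 82 mm, the round key 18 N at 77.7 mm and the bar key 13.5 N at 78.9 mm.
- **Final pictures:** The rocker is tipped, the round key is in, and the bar and square keys are up.
- **Pot, cups and meal box:** Compared with the first scene picture, the cups and box areas show no change. The pot area differs in 0.7 % of its pixels, which I put down to shadow or reflection, because the pot stands in the same place.
- **Not measured:** The joint values can't be read, so key and rocker positions are judged from force, height and pictures. No check failed or disagreed.

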